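# Set the bench microscope on the carton lid and light it

## Robot

A 6-joint arm with a two-finger parallel gripper is mounted at the origin on a cart in front of the work surface, level with it; the furniture and walls round the work are solid. World frame = base frame: x ahead of the robot, y to its left, z up, the work surface at z = 0. Lengths are in m, angles in rad, forces in N, time in s.
With the tool pointing down it reaches from about 0.35 to 0.975 m from the base axis. Payload 4.9 kg.
Tool frame: the origin (TCP) lies midway between the tips of the shut fingers; the grasp point (between the pads) lies 19 mm behind it; z points along the fingers, y is the line along which they close (so a half turn about z gives the same grasp; the last joint's range is limited). The gripper opens to 85 mm and grips with 20 to 120 N. Pads are 22 mm wide; open, the fingers measure 114 mm over their backs; the gripper's body (76 mm by 85 mm) begins 54 mm behind the grasp point. The pads swing forward as they close: fully open they stand 13 mm farther back than shut.
Start: joints at [-1.301, 0.053, 1.613, -0, 1.476, -0.119], TCP at [0.237, -0.578, 0.197] pointing down, gripper open.
Joint ranges: [-3.01, 3.01], [-1.01, 2.22], [0.06, 2.58], [-1.02, 4.17], [0.09, 2.62], [-3.14, 3.14]. Speed limits (rad/s): [2.57, 2.57, 3.14, 3.14, 3.14, 3.14].

## Interface

Orientations are given as a rotation vector (axis times angle).
In Python, from station import ctrl gives the robot as it stands.
- The arm moves only by the tool carry_out, never from a script. Its argument "moves" is a list of rows, each an object of numbers: "x", "y", "z": the shift along the tool's x, y, z in units of 25 mm (1.0 is 25 mm); "turn": the turn about the tool's z in rad. In form: [{"x": .., "y": .., "z": .., "turn": ..}, ...]. A call has exactly 8 rows; each row shifts and turns the commanded pose from where the row before left it, along the tool's axes as they then stand; what a row does not reach is not made up. A row lasts 1/10 s, in which the tool goes at most 50 mm and 8.59 degrees, less where a joint would pass 70% of its speed; a pose out of reach is approached as far as the arm can. A call is refused whole if a number of a shift passes 1 or a number of a turn 0.15, either way. A call with a gripper value outside its range is refused whole. "grip" is the finger opening in mm, from 0 to 85.4, set as the call begins (left out, the last holds). The fingers move at their own pace and stop on an object; "newtons" is the grip in N (left out, the last holds). Time passes only in rows, so rows that do not move let the fingers close, or fill a call up. It gives the time, the measured TCP pose, the force, the opening and the grip force at its end, in the units of the state.
- ctrl.get_obs(): the state, without advancing time (a new reading comes with each control period).
- ctrl.get_image(name): name is "side" or "top"; returns the picture (480x640x3 uint8, red, green, blue); there is no depth.
- ctrl.calibration(name): a dict with "fx", "fy", "cx", "cy" (pixels), "k1" (the pictures are not rectified: a ray, as slopes to the right and down, at radius r is drawn at 1 + k1 r^2 times it, then the intrinsics apply), "R" (3x3) and "t" (3): a world point X has camera coordinates R X + t. Camera axes: x right, y down, z forward; pixel columns grow to the right and rows downward; lengths in m; the calibration is good to about 2 mm. A picture is of the moment at which its call begins. calibration takes no time and is no camera call.
- ctrl.finish_job(): hands the job in; it is judged then, once.
Trained networks look in the newest picture that a camera, given by its name, has taken for a name from the list of things; names that differ only in an ending like _2 or _b are one class to them, and where a whole thing is asked for, a point or a joint stands for the part that bears it (a point fixed in the world has none). Each returns a list of dicts, best first, with "confidence" (0 to 1); they miss things now and then, are a little off and sometimes report something else, mostly with a low value. They report only what shows in the picture. A call takes as long as a camera call.
- ctrl.look_for(camera, query): "rect" ([left, top, width, height] in pixels, round what is visible of it).
- ctrl.mark_of(camera, query): "pixel" ([column, row] in pixels: a listed point, or the origin of a listed thing).
The state is a dict: "t": time; "q": joint angles; "dq": joint speeds; "effort": joint torques, N m; "tool_pos": TCP position; "tool_rot": TCP orientation; "contact_force": force on the tool from outside, world axes, zero at the start; "wrist_torque": the same for the moment, N m; "opening": finger opening in m; "grip_force": force on a finger pad.
Only numpy, scipy, OpenCV 4.12 (cv2) and the standard library are available. Lean on these libraries where they do the work, as an engineer would, in place of code of your own. Each camera call takes 0.05 s, during which the arm holds its last target. There are 200 camera calls.

## Task

Swing the stiff microscope arm round until the microscope stands over the middle of the small kraft box's lid, then lower it until its sprung white nose touches down and rests on the lid with light pressure; do not shift the box or squeeze it hard. Then turn the light on by flipping the toggle on the grey switch box to its far side, and leave everything else where it stands.

Things in the scene. Friction and masses are not known exactly. Their poses are not given: they have to be found in the camera images.
- stand: Fixed microscope stand: dark steel foot 130 x 120 x 16 mm with an upright post at its middle. Origin at the centre of the foot's underside, on the bench; z up; its -x axis points to the working side, roughly towards the robot.
- swing_axis (a point): Point on the vertical axis of the post, 160 mm above the bench: the arm swings about this axis; the arm's lifting hinge lies at this height, 30 mm from the axis towards the microscope. The collar (42 mm diameter) ends 20 mm above this point.
- collar (a joint): Swing angle of the arm about the post, rad, positive counter-clockwise seen from above. 0: arm along the stand's -x axis. Free from -1.3 to 1.3. Stiff: stays where it is left; about 4 to 6 N sideways at the arm's middle moves it.
- boom (a joint): Lift angle of the arm, rad: 0 level, positive raised, -0.35 to 0.5. Parallel linkage (aluminium bar 160 mm long, 12 mm wide, 14 mm high, a thinner bar 28 mm below it): the microscope always hangs upright. Counterweighted and stiff: stays at any height; about 3 N down on the microscope's top lowers it, less does not move it. A 42 mm thick counterweight sits on the short tail behind the post.
- boom_mid (a point): Point on the centre line of the upper bar, 110 mm along the arm from the lifting hinge (140 mm from the post axis when level): a good place to push the arm sideways; the bar's upright sides are 6 mm to either side of it.
- scope: Upright black tube 34 mm in diameter, 70 mm long, with a white nose (21 mm flat end) below. Origin on its bracket's hinge at the arm's end, 30 mm nearer the post than the tube's axis; flat top 22 mm above it. The nose sticks out by a length set anew each time and not reported: its end is 66 to 80 mm below the origin, so feel for it. Sprung nose: 2 N per mm, at most 8 mm; over 15 N is too hard.
- scope_top (a point): Centre of the microscope's flat top (34 mm disc), on the tube's axis: press down here. The nose's end is straight below, 88 to 102 mm lower. Its distance from the post axis changes with the lift: 60 mm + 160 mm x cos(lift).
- kraft_box: The small kraft cardboard box to examine, loose, 51 x 50 mm, 66 mm high, about 0.1 kg, upright. Origin at the centre of its underside on the bench; z up. It stands in front of the stand to one side, where the nose can reach its lid's middle to within about 8 mm.
- white_roll: White label roll, loose, 52 mm diameter, 37 mm high, standing under the arm's path on the other side. Origin at the centre of its underside. To be left alone.
- date_stamp: Rubber stamp with a wooden handle, loose, 26 x 50 mm, 68 mm high, beside the switch box. Origin at the centre of its underside. To be left alone.
- glue: White glue bottle with a red cap, loose, 42 mm diameter, 112 mm high. Origin at the centre of its underside. To be left alone.
- light_box: Fixed grey switch box 85 x 75 mm, 40 mm high, with a steel toggle in the middle of its top. Origin at the centre of its underside; z up; x axis points away from the robot's side, the way the toggle flips on.
- toggle (a joint): Angle of the toggle's bat, rad: 0 off (leaning 0.42 rad to the box's -x side, nearer the robot), 0.84 on (leaning as far to the +x side). An over-centre mechanism snaps it to either end; the centre is at 0.42. The bat's hinge is 46 mm above the bench; about 2 to 3 N at its tip flips it.
- toggle_tip (a point): Centre of the 12 mm ball at the end of the steel bat, 31 mm from the bat's hinge.

How it is judged:
On the way, in this order (a step that is already met when the one before it is completed fails the run):
1. the nose has touched down on the lid, with the microscope within 14 mm of its middle (contact force between scope and kraft_box above 0.3 N and horizontal distance between scope_top and kraft_box below 0.014 m), for 0.1 s.
2. the toggle is flipped on (value of joint toggle above 0.7 rad), for 0.2 s.
At the end, for the whole second after the job is handed in: The nose rests on the lid of the kraft box, pressing on it with more than 0.2 N, the microscope's axis within 14 mm of the middle of the lid, microscope and box at rest; the box stands upright (within 0.05 rad) and within 12 mm of where it started; the toggle is on (above 0.7 rad) (horizontal distance between scope_top and kraft_box below 0.014 m and contact force between scope and kraft_box above 0.2 N and angle between kraft_box's own z axis and vertical below 0.05 rad and distance of kraft_box from where it was at the start of the episode below 0.012 m and value of joint toggle above 0.7 rad and linear speed of each of scope, kraft_box below 0.01 m/s); the robot touches nothing.
It fails at once if the microscope squeezes the box with more than 15 N (contact force between scope and kraft_box above 15 N).
It fails at once if the kraft box is shifted by more than 12 mm (distance of kraft_box from where it was at the start of the episode above 0.012 m).
It fails at once if the label roll, stamp or glue bottle is moved by more than 15 mm (distance of any of white_roll, date_stamp, glue from where it was at the start of the episode above 0.015 m).
It also fails if it takes over 70 s, if anything falls off the work surface, if the arm or the gripper's body presses on something with over 40 N, if the wrist force passes 120 N, or if a joint passes its speed limit or range.

## Working session

There is one attempt and no reset: what is moved stays moved. The work goes in short steps, Python scripts to look and compute and a tool call to move; the robot and the scene stay as the last step left them, time stands still between calls to the robot, and variables do not carry over. Pictures are saved under pics/ and viewed, at most 10 in all, crops included, and the job is handed in when it is done.

Besides the shell and the picture viewer there is one more tool, called after "Call:" as name(argument=value, ...) on one line, values as JSON. carry_out: Moves the arm, as the interface text tells. Its arguments: {"type":"object","properties":{"moves":{"type":"array"},"grip":{"type":"number"},"newtons":{"type":"number"}},"required":["moves"]}

```bash
mkdir -p pics; cat > h.py <<'E'
import numpy as np, cv2
from station import ctrl
def ray(cam,px):
    c=ctrl.calibration(cam); R=np.array(c["R"]); t=np.array(c["t"])
    d=np.array([(px[0]-c["cx"])/c["fx"],(px[1]-c["cy"])/c["fy"]]); u=d.copy()
    for _ in range(20): u=d/(1+c["k1"]*(u@u))
    return -R.T@t, R.T@np.array([u[0],u[1],1])
def at_z(cam,px,z):
    o,d=ray(cam,px); return o+d*(z-o[2])/d[2]
def tri(p1,p2,c1="top",c2="side"):
    o1,d1=ray(c1,p1);o2,d2=ray(c2,p2)
    s=np.linalg.lstsq(np.c_[d1,-d2],o2-o1,rcond=None)[0]
    a,b=o1+d1*s[0],o2+d2*s[1]; return (a+b)/2,np.linalg.norm(a-b)
def proj(cam,X):
    c=ctrl.calibration(cam); p=np.array(c["R"])@X+np.array(c["t"]); u=p[:2]/p[2]; u=u*(1+c["k1"]*(u@u))
    return np.array([u[0]*c["fx"]+c["cx"],u[1]*c["fy"]+c["cy"]])
E
python3 - <<'E'
from h import *
ims={c:ctrl.get_image(c) for c in("side","top")}
for c in ims: cv2.imwrite(f"pics/{c}0.png",ims[c][:,:,::-1])
for n in "stand swing_axis boom_mid scope scope_top kraft_box white_roll date_stamp glue light_box toggle_tip".split():
    m={c:ctrl.mark_of(c,n)[:2] for c in ims}
    print(n,[(c,[(np.round(k["pixel"]).tolist(),round(k["confidence"],2)) for k in m[c]]) for c in m])
    if m["top"] and m["side"]: print("   ",*[np.round(v,4) for v in tri(m["top"][0]["pixel"],m["side"][0]["pixel"])])
o=ctrl.get_obs();print(o["tool_pos"],o["tool_rot"],o["t"])
E
```

```text
stand [('side', [([304.0, 278.0], 0.67)]), ('top', [([377.0, 211.0], 0.66)])]
    [ 0.6777 -0.1404  0.0009] 0.0028
swing_axis [('side', [([301.0, 223.0], 0.89), ([217.0, 410.0], 0.56)]), ('top', [([385.0, 200.0], 0.67), ([377.0, 277.0], 0.3)])]
    [ 0.6819 -0.1427  0.1592] 0.0103
boom_mid [('side', [([352.0, 222.0], 0.93), ([215.0, 414.0], 0.56)]), ('top', [([376.0, 258.0], 0.69)])]
    [ 0.5378 -0.1232  0.1938] 0.0049
scope [('side', [([366.0, 220.0], 0.59)]), ('top', [([380.0, 279.0], 0.66), ([386.0, 197.0], 0.32)])]
    [ 0.4976 -0.1278  0.2045] 0.0066
scope_top [('side', [([378.0, 212.0], 0.82)]), ('top', [([377.0, 293.0], 0.72), ([212.0, 269.0], 0.48)])]
    [ 0.4652 -0.1207  0.2302] 0.0047
kraft_box [('side', [([351.0, 314.0], 0.86)]), ('top', [([332.0, 282.0], 0.82), ([375.0, 294.0], 0.45)])]
    [ 0.492  -0.0308 -0.0024] 0.0082
white_roll [('side', [([379.0, 265.0], 0.77)]), ('top', [([446.0, 273.0], 0.6), ([198.0, 273.0], 0.43)])]
    [ 0.523  -0.3124  0.0031] 0.0009
date_stamp [('side', [([218.0, 415.0], 0.81)]), ('top', [([168.0, 254.0], 0.68)])]
    [ 0.5588  0.3844 -0.0044] 0.0042
glue [('side', [([363.0, 250.0], 0.5)]), ('top', [([482.0, 239.0], 0.71)])]
    [ 0.6119 -0.4084 -0.0044] 0.0034
light_box [('side', [([265.0, 386.0], 0.76)]), ('top', [([208.0, 268.0], 0.98), ([377.0, 210.0], 0.61)])]
    [ 0.5267  0.2819 -0.0035] 0.0006
toggle_tip [('side', [([270.0, 360.0], 0.37)]), ('top', [([200.0, 272.0], 0.61)])]
    [0.5091 0.2884 0.0671] 0.0038
[ 0.23691236 -0.57834638  0.196818  ] [3.08238667e+00 6.06855430e-01 1.65196464e-05] 1.2
```

View pics/top0.png

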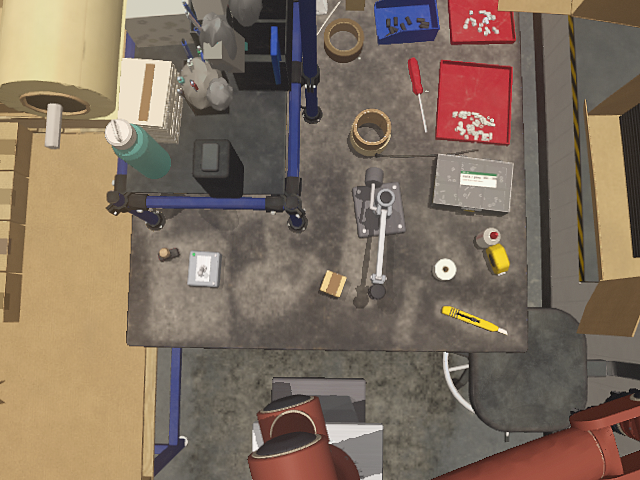

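View pics/side0.png

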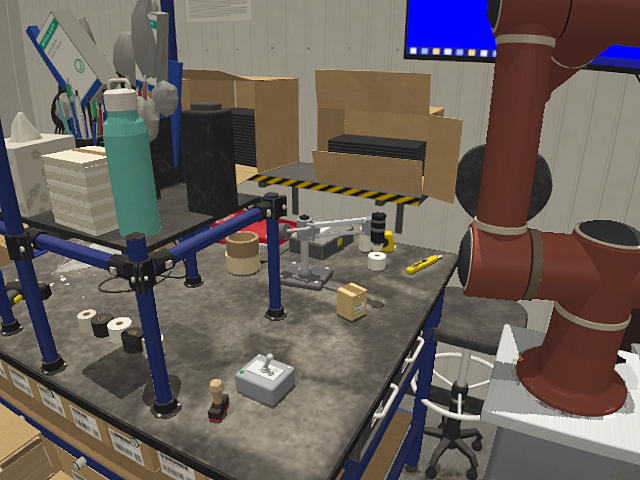

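The top view shows the arm from the post (386,197) to the scope (377,292), and the box at (333,284) to its left. The light box is at (204,269). The side view agrees, and the scope is raised well above the lid. I'll push the bar towards +y from its −y side with shut fingers.

Call:
carry_out(moves=[{"turn":0.13},{"turn":0.13},{"turn":0.13},{"x":0.8,"y":-1},{"x":0.8,"y":-1},{"x":0.8,"y":-1},{"x":0.8,"y":-1},{"x":0.8,"y":-1}], grip=0)

```text
validation failed for argument at $.mo...
```

```bash
python3 - <<'E'
from h import *
im=cv2.imread("pics/top0.png")
a=cv2.resize(im[180:310,300:410],None,fx=4.4,fy=4.4,interpolation=cv2.INTER_CUBIC)
b=cv2.resize(im[240:300,150:230],None,fx=4,fy=4,interpolation=cv2.INTER_CUBIC)
v=np.zeros((572,800,3),np.uint8); v[:a.shape[0],:a.shape[1]]=a; v[:b.shape[0],484:484+310]=b[:,:310]
cv2.imwrite("pics/crop.png",v)
for p in [(333,284)]: print(at_z("top",p,.066))
for X in [(0.68,-.142,.18),(.492,-.031,.066),(.4652,-.1207,.23)]: print(proj("top",np.array(X)),proj("side",np.array(X)))
E
```

```text
[ 0.48834336 -0.03059174  0.066     ]
[385.02915116 196.68037146] [303.29979068 215.60884036]
[333.19307204 282.46823848] [350.61239796 288.31901841]
[376.95174683 292.16682912] [379.21011051 212.53101024]
```

View pics/crop.png

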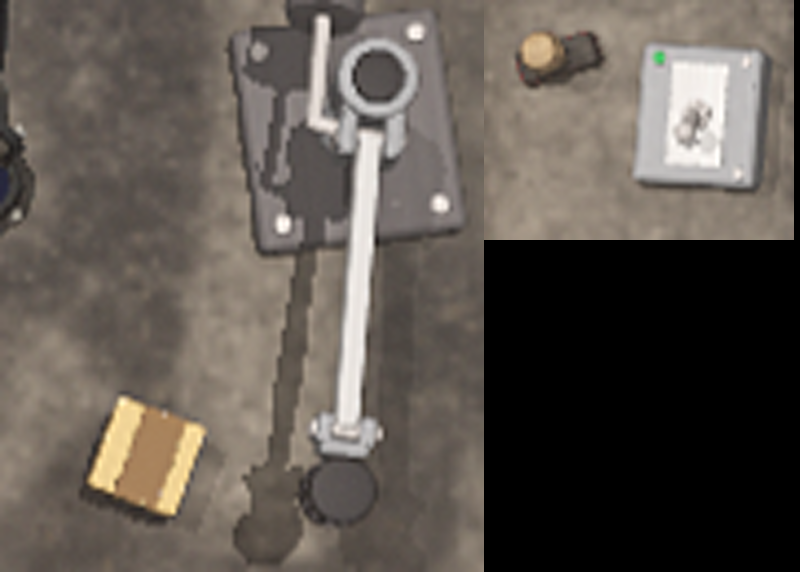

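The crop shows the lid middle at (333.4,283.6), the scope top at (377,291.4) and the post top at (386,197). These match the networks' results. The move was refused, probably because each row needs every key.

Call:
carry_out(moves=[{"x":0,"y":0,"z":0,"turn":0.13},{"x":0,"y":0,"z":0,"turn":0.13},{"x":0,"y":0,"z":0,"turn":0.13},{"x":0.8,"y":-1,"z":0,"turn":0},{"x":0.8,"y":-1,"z":0,"turn":0},{"x":0.8,"y":-1,"z":0,"turn":0},{"x":0.8,"y":-1,"z":0,"turn":0},{"x":0.8,"y":-1,"z":0,"turn":0}], grip=0)

```text
t: 2.0
tool_pos: [0.3377, -0.4525, 0.1969]
tool_rot: [3.141, -0.002, 0.0]
contact_force: [0.5, -0.6, 0.2]
opening: 0.0
grip_force: 0.0
```

Call:
carry_out(moves=[{"x":1,"y":-1,"z":0,"turn":0},{"x":1,"y":-1,"z":0,"turn":0},{"x":1,"y":-1,"z":0,"turn":0},{"x":1,"y":-1,"z":0,"turn":0},{"x":1,"y":-1,"z":0,"turn":0},{"x":1,"y":-1,"z":0,"turn":0},{"x":1,"y":-1,"z":0,"turn":0},{"x":1,"y":-1,"z":0,"turn":0}])

```text
t: 2.8
tool_pos: [0.5383, -0.2525, 0.197]
tool_rot: [3.141, -0.002, 0.001]
contact_force: [0.8, -0.5, 0.2]
opening: -0.0001
grip_force: 0.0
```

Call:
carry_out(moves=[{"x":0,"y":0,"z":0.5,"turn":0},{"x":0,"y":0,"z":0.6,"turn":0},{"x":0,"y":-0.9,"z":0,"turn":0},{"x":0,"y":-0.9,"z":0,"turn":0},{"x":0,"y":-0.9,"z":0,"turn":0},{"x":0,"y":-0.9,"z":0,"turn":0},{"x":0,"y":-0.2,"z":0,"turn":0},{"x":0,"y":-0.2,"z":0,"turn":0}])

```text
t: 3.6
tool_pos: [0.5366, -0.1542, 0.1684]
tool_rot: [3.141, -0.003, -0.002]
contact_force: [0.6, -0.2, 0.5]
opening: 0.0002
grip_force: 0.0
```

Call:
carry_out(moves=[{"x":0.05,"y":-0.2,"z":0,"turn":0},{"x":0.05,"y":-0.2,"z":0,"turn":0},{"x":0.05,"y":-0.2,"z":0,"turn":0},{"x":0.05,"y":-0.2,"z":0,"turn":0},{"x":0.05,"y":-0.2,"z":0,"turn":0},{"x":0.05,"y":-0.2,"z":0,"turn":0},{"x":0.05,"y":-0.2,"z":0,"turn":0},{"x":0.05,"y":-0.2,"z":0,"turn":0}])

```text
t: 4.4
tool_pos: [0.5476, -0.1132, 0.1693]
tool_rot: [3.142, -0.002, 0.0]
contact_force: [-0.1, -0.1, 0.5]
opening: -0.0
grip_force: 0.0
```

```bash
cat > m.py <<'E'
from h import *
import sys
A=np.array([.679,-.144]);B=np.array([.489,-.031])
ims={c:ctrl.get_image(c) for c in("side","top")}
for c in ims: cv2.imwrite(f"pics/{c}_{sys.argv[1]}.png",ims[c][:,:,::-1])
m={n:{c:ctrl.mark_of(c,n)[:1] for c in ims} for n in("scope_top","boom_mid","kraft_box")}
for n in m:
    print(n,m[n])
    if m[n]["top"] and m[n]["side"]:
        X,e=tri(m[n]["top"][0]["pixel"],m[n]["side"][0]["pixel"]); print("  ",X.round(4),round(e,4),"ang",np.arctan2(X[1]-A[1],X[0]-A[0]), "d",X[:2]-B)
v=np.hstack([cv2.resize(ims["top"][180:320,290:430],(400,400),interpolation=cv2.INTER_CUBIC),cv2.resize(ims["side"][180:330,260:410],(400,400),interpolation=cv2.INTER_CUBIC)])
cv2.imwrite(f"pics/v_{sys.argv[1]}.png",v[:,:,::-1])
E
python3 m.py 1
```

```text
scope_top {'side': [{'pixel': [379.3, 210.4], 'confidence': 0.76}], 'top': [{'pixel': [378.5, 293.8], 'confidence': 0.66}]}
   [ 0.4637 -0.1228  0.2347] 0.0044 ang 3.043597876477939 d [-0.02527207 -0.09183667]
boom_mid {'side': [{'pixel': [347.4, 219.9], 'confidence': 0.61}], 'top': []}
kraft_box {'side': [{'pixel': [351.9, 310.5], 'confidence': 0.84}], 'top': [{'pixel': [333.3, 281.0], 'confidence': 0.73}]}
   [ 0.4935 -0.0344  0.0044] 0.0108 ang 2.607769679314596 d [ 0.00449427 -0.00335425]
```

View pics/v_1.png

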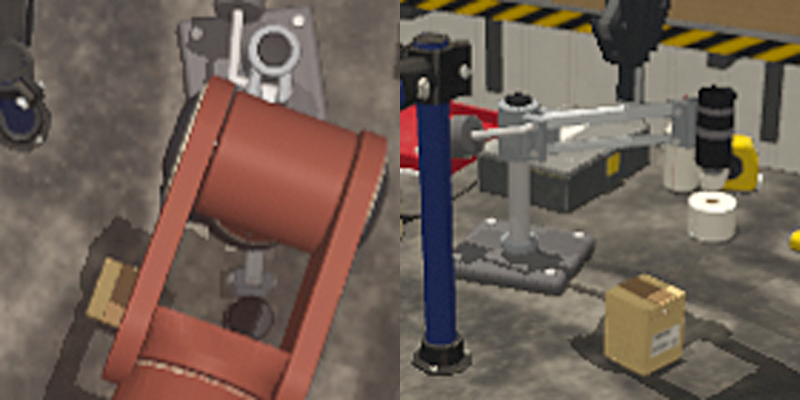

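The scope is still at its start in both views. In the side view the dark finger shows behind or above the bar, so I'll check where the tip projects.

```bash
python3 - <<'E'
from h import *
for X in [(.5476,-.1132,.1693),(.5476,-.1132,.24)]:
  p=proj("side",np.array(X)); print(p,(p-[260,180])*400/150+[400,0])
  p=proj("top",np.array(X)); print(p,(p-[290,180])*400/140)
im=ctrl.get_image("side");cv2.imwrite("pics/z.png",cv2.resize(im[150:270,290:410],(600,600),interpolation=cv2.INTER_CUBIC)[:,:,::-1])
print(ctrl.get_obs()["contact_force"])
E
```

```text
[344.9093934  231.72192919] [626.42504906 137.9251445 ]
[371.37463716 255.90383283] [232.49896332 216.86809381]
[345.81267443 203.98057014] [628.83379849  63.94818703]
[374.10597985 252.90422871] [240.30279956 208.29779631]
[-0.16508191  0.47955469 -1.27713795]
```

View pics/z.png

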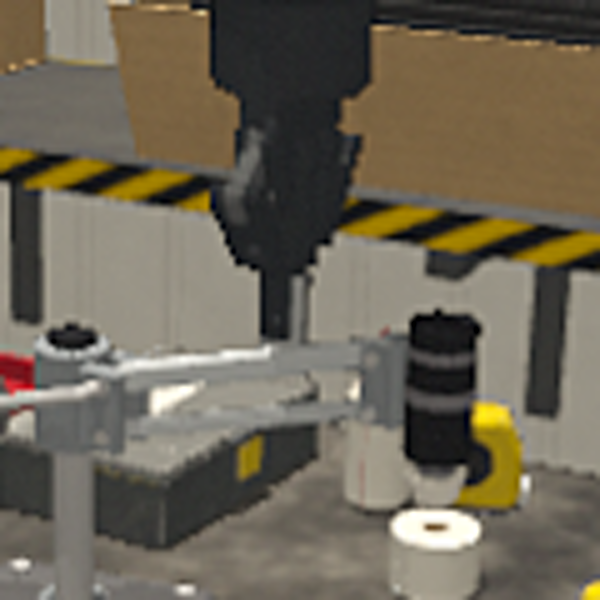

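```bash
python3 - <<'E'
from h import *
a=cv2.imread("pics/side0.png").astype(int);b=cv2.imread("pics/side_1.png").astype(int)
d=abs(a-b).max(2)
print("cols 330..384")
for r in range(206,250): print(r,"".join("#" if x>25 else "." for x in d[r,330:385]))
c=ctrl.calibration("side");print(-np.array(c["R"]).T@c["t"],c["fx"],c["k1"])
c=ctrl.calibration("top");print(-np.array(c["R"]).T@c["t"],c["fx"],c["k1"])
E
```

```text
cols 330..384
206 ............#######.##.................................
207 ............#######.##.................................
208 ............#######.##.................................
209 ............#######.##.................................
210 ............##########.................................
211 ...........###########.................................
212 ...........###########.................................
213 ...........###########.....................######......
214 ...........###########.....................#########...
215 ...........###########.........................#.#.#...
216 ...........###########..............######.............
217 ...........###########........############.............
218 ............######.#######################.............
219 ..............###########################..............
220 ..............############.......#####.................
221 ..............##.................###...................
222 .......................................................
223 .......................................................
224 ..
[... 1004 characters left out ...]
.........
241 .......................................................
242 .......................................................
243 .......................................................
244 .......................................................
245 .......................................................
246 .......................................................
247 .......................................................
248 .......................................................
249 .......................................................
[0.13129715 0.83073162 0.56410274] 452.19648098562016 -0.11719173198432978
[ 0.42270971 -0.00232382  1.53695253] 616.745366603461 -0.08855894442371537
```

The side image puts the tip about 10 px higher than predicted, so the calibration and the tool pose disagree. I'll raise the finger clear of the bar to measure the offset.

Call:
carry_out(moves=[{"x":0,"y":0.6,"z":0,"turn":0},{"x":0,"y":0.6,"z":0,"turn":0},{"x":0,"y":0,"z":-1,"turn":0},{"x":0,"y":0,"z":-1,"turn":0},{"x":0,"y":0,"z":-1,"turn":0},{"x":0,"y":0,"z":0,"turn":0},{"x":0,"y":0,"z":0,"turn":0},{"x":0,"y":0,"z":0,"turn":0}])

```text
t: 5.65
tool_pos: [0.5467, -0.1441, 0.2425]
tool_rot: [-3.141, 0.003, 0.004]
contact_force: [0.5, 0.2, -0.7]
opening: 0.0001
grip_force: 0.0
```

```bash
python3 - <<'E'
from h import *
im=ctrl.get_image("side");t=ctrl.get_image("top")
o=ctrl.get_obs();X=np.array(o["tool_pos"]);print(X,o["contact_force"])
v=np.ascontiguousarray(cv2.resize(im[140:260,280:400],(600,600),interpolation=cv2.INTER_CUBIC)[:,:,::-1])
p=(proj("side",X)-[280,140])*5;cv2.circle(v,tuple(int(i) for i in p),6,(0,0,255),1);print(p)
for q in [(.5378,-.1232,.1938),(.679,-.144,.18)]:
  p=(proj("side",np.array(q))-[280,140])*5;cv2.circle(v,tuple(int(i) for i in p),6,(0,255,0),1)
cv2.imwrite("pics/y.png",v)
for n in("scope_top","boom_mid"): print(n,[ctrl.mark_of(c,n)[:1] for c in("top","side")])
E
```

```text
[ 0.54661529 -0.14370407  0.24234788] [0.12576945 0.445519   0.54554408]
[356.90518633 299.1210706 ]
scope_top [[{'pixel': [482.9, 240.3], 'confidence': 0.71}], [{'pixel': [381.1, 213.3], 'confidence': 0.64}]]
boom_mid [[{'pixel': [380.4, 255.7], 'confidence': 0.9}], [{'pixel': [345.8, 221.9], 'confidence': 0.76}]]
```

View pics/y.png

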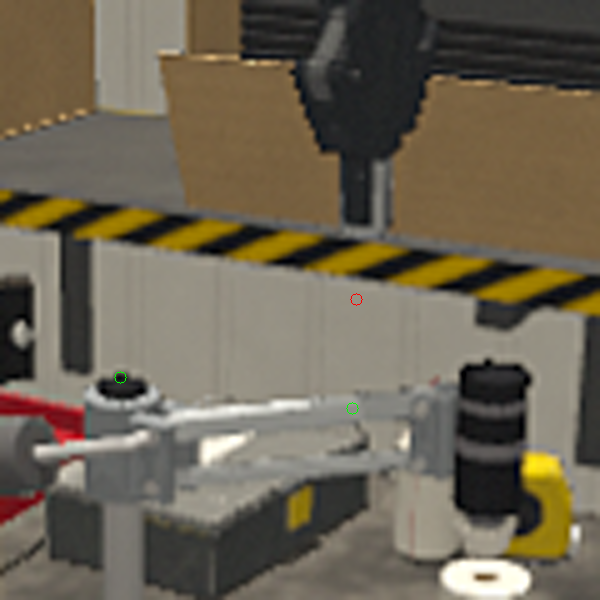

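The tip shows at (365,235) against a predicted (357,299), so it is about 30 mm higher than reported. It passed just over the bar. I'll go again about 30 mm lower.

Call:
carry_out(moves=[{"x":-0.2,"y":1,"z":0,"turn":0},{"x":0,"y":1,"z":0,"turn":0},{"x":0,"y":0,"z":1,"turn":0},{"x":0,"y":0,"z":1,"turn":0},{"x":0,"y":0,"z":1,"turn":0},{"x":0,"y":0,"z":0.9,"turn":0},{"x":0,"y":-0.5,"z":0,"turn":0},{"x":0,"y":-0.5,"z":0,"turn":0}])

```text
t: 6.75
tool_pos: [0.5422, -0.1677, 0.1467]
tool_rot: [-3.141, 0.003, 0.001]
contact_force: [0.6, 0.4, 0.3]
opening: 0.0002
grip_force: 0.0
```

Call:
carry_out(moves=[{"x":0,"y":-0.2,"z":0,"turn":0},{"x":0,"y":-0.2,"z":0,"turn":0},{"x":0,"y":-0.2,"z":0,"turn":0},{"x":0,"y":-0.2,"z":0,"turn":0},{"x":0,"y":-0.2,"z":0,"turn":0},{"x":0,"y":-0.1,"z":0,"turn":0},{"x":0,"y":-0.1,"z":0,"turn":0},{"x":0,"y":-0.1,"z":0,"turn":0}])

```text
t: 7.55
tool_pos: [0.5436, -0.1375, 0.1478]
tool_rot: [3.139, -0.003, 0.005]
contact_force: [2.4, -4.6, 1.1]
opening: -0.0002
grip_force: 2.3
```

The force now shows contact with the bar, so I'll continue the push.

Call:
carry_out(moves=[{"x":0.02,"y":-0.2,"z":0,"turn":0},{"x":0.03,"y":-0.2,"z":0,"turn":0},{"x":0.03,"y":-0.2,"z":0,"turn":0},{"x":0.03,"y":-0.2,"z":0,"turn":0},{"x":0.04,"y":-0.2,"z":0,"turn":0},{"x":0.05,"y":-0.2,"z":0,"turn":0},{"x":0.05,"y":-0.2,"z":0,"turn":0},{"x":0,"y":0,"z":0,"turn":0}])

```text
t: 8.35
tool_pos: [0.5491, -0.1017, 0.1472]
tool_rot: [3.14, -0.002, 0.001]
contact_force: [0.3, -2.6, 0.2]
opening: 0.0001
grip_force: 1.4
```

```bash
python3 m.py 2
```

```text
scope_top {'side': [{'pixel': [360.5, 221.6], 'confidence': 0.79}], 'top': [{'pixel': [342.2, 280.2], 'confidence': 0.67}]}
   [ 0.4861 -0.0482  0.2269] 0.0074 ang 2.680907757443117 d [-0.00292785 -0.01724951]
boom_mid {'side': [{'pixel': [332.8, 226.2], 'confidence': 0.66}], 'top': [{'pixel': [358.8, 249.2], 'confidence': 0.79}]}
   [ 0.5627 -0.0825  0.1906] 0.006 ang 2.655341695859504 d [ 0.07373346 -0.05154359]
kraft_box {'side': [{'pixel': [353.3, 314.5], 'confidence': 0.94}], 'top': [{'pixel': [331.3, 283.4], 'confidence': 0.51}]}
   [ 0.4876 -0.0296 -0.0026] 0.0111 ang 2.602895209580597 d [-0.00137126  0.00137503]
```

View pics/v_2.png

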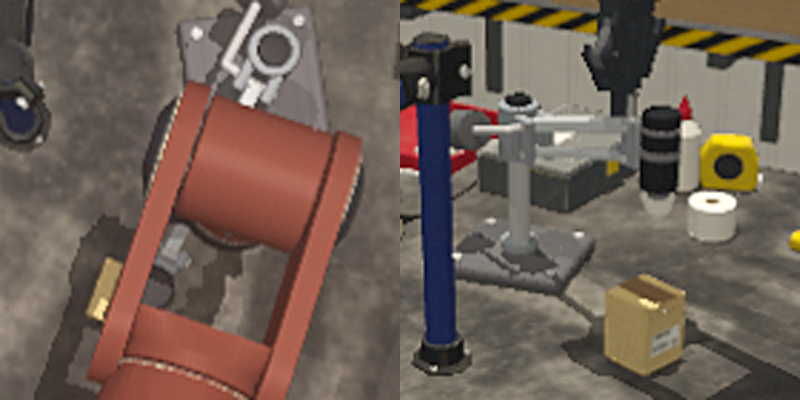

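The scope has swung most of the way, about 0.06 rad short. I'll push 8 mm more, then back off and measure with a clear view.

Call:
carry_out(moves=[{"x":0.04,"y":-0.1,"z":0,"turn":0},{"x":0.04,"y":-0.1,"z":0,"turn":0},{"x":0.04,"y":-0.1,"z":0,"turn":0},{"x":0,"y":0,"z":0,"turn":0},{"x":-0.2,"y":0.6,"z":0,"turn":0},{"x":0,"y":0.8,"z":-1,"turn":0},{"x":0,"y":0.5,"z":-1,"turn":0},{"x":0,"y":0,"z":-1,"turn":0}])

```text
t: 9.55
tool_pos: [0.5455, -0.1423, 0.2216]
tool_rot: [-3.139, 0.004, 0.004]
contact_force: [0.6, 1.1, 0.0]
opening: -0.0002
grip_force: 0.0
```

Call:
carry_out(moves=[{"x":0,"y":0,"z":-1,"turn":0},{"x":0,"y":1,"z":-1,"turn":0},{"x":0,"y":1,"z":0,"turn":0},{"x":0,"y":1,"z":0,"turn":0},{"x":0,"y":1,"z":0,"turn":0},{"x":0,"y":1,"z":0,"turn":0},{"x":0,"y":0,"z":0,"turn":0},{"x":0,"y":0,"z":0,"turn":0}])

```text
t: 10.35
tool_pos: [0.5458, -0.2662, 0.2709]
tool_rot: [-3.139, 0.003, 0.002]
contact_force: [-0.5, 0.1, -0.4]
opening: -0.0002
grip_force: 0.0
```

```bash
python3 m.py 3
```

```text
scope_top {'side': [{'pixel': [354.4, 221.3], 'confidence': 0.84}], 'top': [{'pixel': [337.0, 276.5], 'confidence': 0.72}]}
   [ 0.4947 -0.0367  0.2297] 0.0052 ang 2.6142340283906016 d [ 0.00567083 -0.00565143]
boom_mid {'side': [{'pixel': [333.3, 227.5], 'confidence': 0.66}], 'top': [{'pixel': [355.0, 250.5], 'confidence': 0.88}]}
   [ 0.5588 -0.0746  0.1907] 0.0039 ang 2.6184333172859104 d [ 0.06975723 -0.04364824]
kraft_box {'side': [{'pixel': [351.5, 313.8], 'confidence': 0.95}], 'top': [{'pixel': [331.2, 280.2], 'confidence': 0.59}]}
   [ 0.4941 -0.0298 -0.0024] 0.0143 ang 2.5883321117573512 d [0.00513216 0.00117445]
```

View pics/v_3.png

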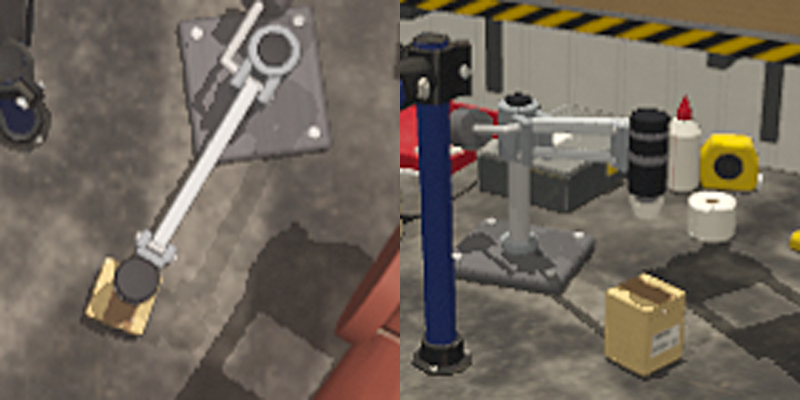

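The scope is over the lid. Its disc in the top crop is at (137,278), which puts the angle within about 0.02 rad of target. Next I'll go over the scope top and press down.

Call:
carry_out(moves=[{"x":-0.25,"y":-1,"z":0,"turn":0},{"x":-0.25,"y":-1,"z":0,"turn":0},{"x":-0.25,"y":-1,"z":0,"turn":0},{"x":-0.25,"y":-1,"z":0,"turn":0},{"x":-0.25,"y":-1,"z":0,"turn":0},{"x":-0.25,"y":-1,"z":0,"turn":0},{"x":-0.25,"y":-1,"z":0,"turn":0},{"x":-0.25,"y":-1,"z":0,"turn":0}])

```text
t: 11.55
tool_pos: [0.4964, -0.0649, 0.272]
tool_rot: [-3.142, 0.001, -0.001]
contact_force: [0.9, -0.9, 0.8]
opening: -0.0001
grip_force: 0.0
```

Call:
carry_out(moves=[{"x":-0.1,"y":-0.6,"z":0,"turn":0},{"x":0,"y":-0.6,"z":0,"turn":0},{"x":0,"y":0,"z":0.3,"turn":0},{"x":0,"y":0,"z":0.3,"turn":0},{"x":0,"y":0,"z":0.3,"turn":0},{"x":0,"y":0,"z":0.3,"turn":0},{"x":0,"y":0,"z":0.3,"turn":0},{"x":0,"y":0,"z":0.2,"turn":0}])

```text
t: 12.35
tool_pos: [0.494, -0.0364, 0.228]
tool_rot: [-3.141, 0.003, 0.002]
contact_force: [-0.7, 0.2, 0.4]
opening: -0.0001
grip_force: 0.0
```

Call:
carry_out(moves=[{"x":0,"y":0,"z":0.2,"turn":0},{"x":0,"y":0,"z":0.2,"turn":0},{"x":0,"y":0,"z":0.2,"turn":0},{"x":0,"y":0,"z":0.2,"turn":0},{"x":0,"y":0,"z":0.2,"turn":0},{"x":0,"y":0,"z":0.2,"turn":0},{"x":0,"y":0,"z":0.2,"turn":0},{"x":0,"y":0,"z":0.2,"turn":0}])

```text
t: 13.15
tool_pos: [0.4939, -0.0358, 0.1895]
tool_rot: [-3.141, 0.002, 0.002]
contact_force: [-4.4, 2.1, 5.6]
opening: 0.0002
grip_force: 2.6
```

```bash
python3 m.py 4
```

```text
scope_top {'side': [{'pixel': [354.6, 220.0], 'confidence': 0.68}], 'top': [{'pixel': [355.5, 249.0], 'confidence': 0.23}]}
   [ 0.5361 -0.0835  0.2137] 0.0466 ang 2.7408158063800534 d [ 0.04709774 -0.05245099]
boom_mid {'side': [{'pixel': [331.5, 226.0], 'confidence': 0.87}], 'top': [{'pixel': [352.1, 248.6], 'confidence': 0.57}]}
   [ 0.5615 -0.0683  0.1961] 0.0021 ang 2.5694528383234276 d [ 0.0724813  -0.03731894]
kraft_box {'side': [{'pixel': [352.2, 310.8], 'confidence': 0.88}], 'top': [{'pixel': [328.9, 280.7], 'confidence': 0.57}]}
   [ 0.4913 -0.0243  0.0098] 0.016 ang 2.573633926869409 d [0.00234865 0.0067389 ]
```

View pics/v_4.png

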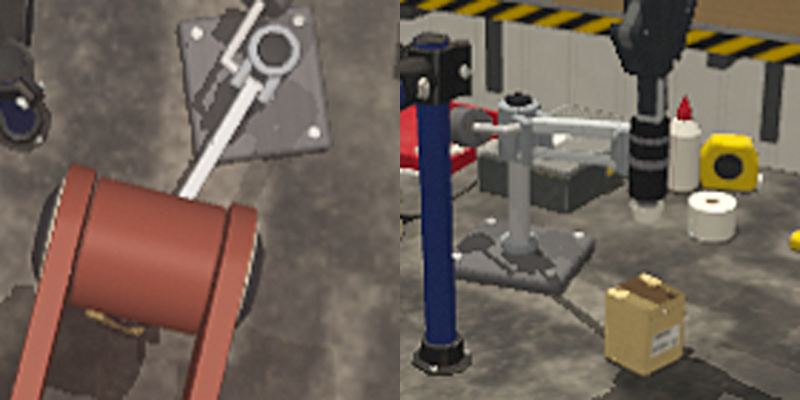

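The finger tip sits on the scope top and the scope is beginning to lower. I'll continue down, following its slight outward path.

Call:
carry_out(moves=[{"x":-0.08,"y":-0.05,"z":0.1,"turn":0},{"x":-0.06,"y":-0.03,"z":0.25,"turn":0},{"x":-0.05,"y":-0.03,"z":0.25,"turn":0},{"x":-0.04,"y":-0.03,"z":0.25,"turn":0},{"x":-0.03,"y":-0.02,"z":0.25,"turn":0},{"x":-0.02,"y":-0.01,"z":0.25,"turn":0},{"x":-0.01,"y":0,"z":0.25,"turn":0},{"x":0,"y":0,"z":0.2,"turn":0}])

```text
t: 14.35
tool_pos: [0.4871, -0.0318, 0.1438]
tool_rot: [-3.141, 0.002, -0.0]
contact_force: [2.8, -1.5, 3.4]
opening: 0.0001
grip_force: 2.0
```

```bash
python3 m.py 5
```

```text
scope_top {'side': [{'pixel': [354.6, 241.9], 'confidence': 0.97}], 'top': []}
boom_mid {'side': [{'pixel': [332.9, 239.9], 'confidence': 0.84}], 'top': [{'pixel': [353.0, 252.5], 'confidence': 0.61}]}
   [ 0.5574 -0.0718  0.1604] 0.0044 ang 2.605368816484862 d [ 0.06843562 -0.04075329]
kraft_box {'side': [{'pixel': [353.9, 312.3], 'confidence': 0.87}], 'top': []}
```

View pics/v_5.png

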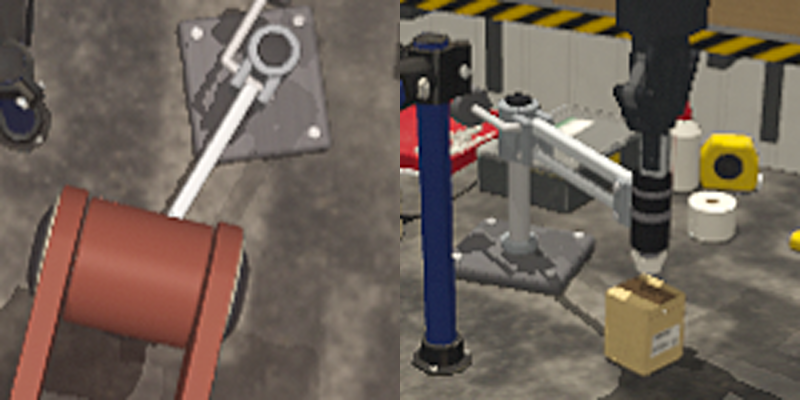

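The nose hangs just above the lid, about 10–14 mm to go. I'll feel the rest in small steps.

Call:
carry_out(moves=[{"x":0,"y":0,"z":0.04,"turn":0},{"x":0,"y":0,"z":0.04,"turn":0},{"x":0,"y":0,"z":0.04,"turn":0},{"x":0,"y":0,"z":0.04,"turn":0},{"x":0,"y":0,"z":0.04,"turn":0},{"x":0,"y":0,"z":0.04,"turn":0},{"x":0,"y":0,"z":0,"turn":0},{"x":0,"y":0,"z":0,"turn":0}])

```text
t: 15.55
tool_pos: [0.4871, -0.0319, 0.1382]
tool_rot: [-3.142, 0.002, -0.0]
contact_force: [-1.6, 0.5, 2.7]
opening: -0.0002
grip_force: 1.3
```

Call:
carry_out(moves=[{"x":0,"y":0,"z":0.04,"turn":0},{"x":0,"y":0,"z":0.04,"turn":0},{"x":0,"y":0,"z":0.04,"turn":0},{"x":0,"y":0,"z":0,"turn":0},{"x":0,"y":0,"z":0,"turn":0},{"x":0,"y":0,"z":0,"turn":0},{"x":0,"y":0,"z":0,"turn":0},{"x":0,"y":0,"z":0,"turn":0}])

```text
t: 16.35
tool_pos: [0.4873, -0.032, 0.1354]
tool_rot: [3.141, -0.002, 0.001]
contact_force: [0.7, -0.6, 3.1]
opening: -0.0
grip_force: 1.2
```

Call:
carry_out(moves=[{"x":0,"y":0,"z":0.04,"turn":0},{"x":0,"y":0,"z":0.04,"turn":0},{"x":0,"y":0,"z":0.04,"turn":0},{"x":0,"y":0,"z":0,"turn":0},{"x":0,"y":0,"z":0,"turn":0},{"x":0,"y":0,"z":0,"turn":0},{"x":0,"y":0,"z":0,"turn":0},{"x":0,"y":0,"z":0,"turn":0}])

```text
t: 17.15
tool_pos: [0.4874, -0.032, 0.1325]
tool_rot: [3.141, -0.002, 0.001]
contact_force: [1.8, -2.8, 2.8]
opening: -0.0001
grip_force: 1.6
```

Call:
carry_out(moves=[{"x":0,"y":0,"z":0.04,"turn":0},{"x":0,"y":0,"z":0.04,"turn":0},{"x":0,"y":0,"z":0,"turn":0},{"x":0,"y":0,"z":0,"turn":0},{"x":0,"y":0,"z":0,"turn":0},{"x":0,"y":0,"z":0,"turn":0},{"x":0,"y":0,"z":0,"turn":0},{"x":0,"y":0,"z":0,"turn":0}])

```text
t: 17.95
tool_pos: [0.4872, -0.0319, 0.1304]
tool_rot: [3.142, -0.002, 0.001]
contact_force: [3.4, -2.1, 4.2]
opening: -0.0002
grip_force: 2.0
```

Call:
carry_out(moves=[{"x":0.02,"y":0.01,"z":0.04,"turn":0},{"x":0.02,"y":0.01,"z":0.04,"turn":0},{"x":0,"y":0,"z":0,"turn":0},{"x":0,"y":0,"z":0,"turn":0},{"x":0,"y":0,"z":0,"turn":0},{"x":0,"y":0,"z":0,"turn":0},{"x":0,"y":0,"z":0,"turn":0},{"x":0,"y":0,"z":0,"turn":0}])

```text
t: 18.75
tool_pos: [0.4875, -0.0321, 0.1279]
tool_rot: [-3.141, 0.002, 0.002]
contact_force: [-0.8, 0.6, 1.9]
opening: -0.0
grip_force: 1.0
```

```bash
cat > f.py <<'E'
from h import *
F=[]
for _ in range(6): im=ctrl.get_image("side"); F.append(ctrl.get_obs()["contact_force"])
print(np.mean(F,0).round(2),ctrl.get_obs()["t"]); cv2.imwrite("pics/last.png",im[:,:,::-1])
b=cv2.imread("pics/side_5.png"); print([(k["pixel"],round(k["confidence"],2)) for k in ctrl.mark_of("side","scope_top")[:1]+ctrl.mark_of("side","kraft_box")[:1]])
E
python3 f.py
```

```text
[-1.02  1.02  1.61] 19.05
[([353.2, 312.0], 0.71)]
```

Call:
carry_out(moves=[{"x":0,"y":0,"z":0.04,"turn":0},{"x":0,"y":0,"z":0.04,"turn":0},{"x":0,"y":0,"z":0.02,"turn":0},{"x":0,"y":0,"z":0,"turn":0},{"x":0,"y":0,"z":0,"turn":0},{"x":0,"y":0,"z":0,"turn":0},{"x":0,"y":0,"z":0,"turn":0},{"x":0,"y":0,"z":0,"turn":0}])

```text
t: 19.95
tool_pos: [0.4882, -0.0325, 0.126]
tool_rot: [3.141, -0.002, 0.001]
contact_force: [-1.3, -0.8, 3.1]
opening: 0.0001
grip_force: 1.9
```

Call:
carry_out(moves=[{"x":0,"y":0,"z":0.04,"turn":0},{"x":0,"y":0,"z":0.04,"turn":0},{"x":0,"y":0,"z":0,"turn":0},{"x":0,"y":0,"z":0,"turn":0},{"x":0,"y":0,"z":0,"turn":0},{"x":0,"y":0,"z":0,"turn":0},{"x":0,"y":0,"z":0,"turn":0},{"x":0,"y":0,"z":0,"turn":0}])

```text
t: 20.75
tool_pos: [0.4883, -0.0324, 0.1239]
tool_rot: [3.142, -0.002, 0.001]
contact_force: [2.2, -1.2, 2.7]
opening: 0.0001
grip_force: 1.6
```

```bash
python3 f.py
```

```text
[ 1.7  -2.48  2.98] 21.05
[([354.7, 309.9], 0.82)]
```

Call:
carry_out(moves=[{"x":0,"y":0,"z":0.04,"turn":0},{"x":0,"y":0,"z":0.04,"turn":0},{"x":0,"y":0,"z":0,"turn":0},{"x":0,"y":0,"z":0,"turn":0},{"x":0,"y":0,"z":0,"turn":0},{"x":0,"y":0,"z":0,"turn":0},{"x":0,"y":0,"z":0,"turn":0},{"x":0,"y":0,"z":0,"turn":0}])

```text
t: 21.95
tool_pos: [0.4885, -0.0325, 0.1223]
tool_rot: [3.141, -0.002, 0.001]
contact_force: [1.7, -1.4, 5.0]
opening: -0.0002
grip_force: 2.6
```

```bash
python3 f.py; python3 - <<'E'
import cv2
for f in("side_5","last"):
    im=cv2.imread(f"pics/{f}.png",0); print(f)
    for r in range(262,302): print(r," ".join("%3d"%v for v in im[r,342:366]))
E
```

```text
[ 1.93 -1.97  4.88] 22.25
[([355.2, 251.9], 0.75), ([271.6, 354.2], 0.58)]
side_5
262  98  99 103 107  73  25  47  67  79  83  92  88  87  87  89  83  67  63  47  82 132 123 124 126
263 101 102 105 106  74  12  20  30  48  51  59  58  63  61  57  53  36  27  20  85 141 129 123 126
264 118 118 109 104  74  17  23  23  20  20  22  22  29  25  17  22  20  19  21  84 139 126 123 120
265 122 123 119 115  68  15  23  26  28  25  22  26  25  23  24  24  26  20  33  87 128 117 115 117
266 114 116 118 115  63  15  26  27  26  28  28  25  27  24  24  27  24  21  35  87 118 110 108 107
267 108 109 113 110  61  18  26  28  26  30  24  27  26  24  24  26  22  19  38  85 118 113 113 109
268 103 105 109 108  58  19  23  27  27  29  28  30  29  26  28  28  24  18  34  78 109 110 114 112
269 101 104 103 103  57  19  24  28  27  28  26  26  27  26  27  23  23  21  41  86 104 105 110 113
270  99  97 102  99  55  18  23  27  23  28  28  27  26  24  27  23  25  18  49 105 116 113 113 111
271  99  98 101  97  64  16  21  26  28  28  27  26  26  27  25  23  22  17  47 103 116 110 106 101
272  95  96  97  9
[... 6286 characters left out ...]

295 128 129 129 129 128 127 131 132 138 143 143 146 150 132 115 117 118 116 116 113 107 117 114 118
296 129 128 127 127 128 127 127 127 128 125 122 123 128 120 115 113 135 160 104 113 113 118 117 114
297 125 127 128 128 127 126 127 129 126 122 119 112 116 117 116 109 116 139 110 113 116 118 118 112
298 126 126 129 129 129 127 128 128 126 126 124 116 116 115 108 113 112 116 115 116 117 117 117 112
299 125 125 126 128 127 128 129 128 126 127 126 112 106 117 115 117 118 115 115 118 115 116 117 119
300 126 126 126 127 126 126 127 128 127 126 125 114 113 118 120 118 118 117 118 117 115 116 114 119
301 126 126 126 127 126 125 126 129 129 126 123 119 117 117 117 117 117 119 119 116 117 123 124 119
```

The force has risen to 4.9 N, and the nose's lower edge at row 290 is level with the lid middle, so it has just touched. I'll compress the spring slightly more.

Call:
carry_out(moves=[{"x":0,"y":0,"z":0.04,"turn":0},{"x":0,"y":0,"z":0.02,"turn":0},{"x":0,"y":0,"z":0,"turn":0},{"x":0,"y":0,"z":0,"turn":0},{"x":0,"y":0,"z":0,"turn":0},{"x":0,"y":0,"z":0,"turn":0},{"x":0,"y":0,"z":0,"turn":0},{"x":0,"y":0,"z":0,"turn":0}])

```text
t: 23.15
tool_pos: [0.4886, -0.0326, 0.1214]
tool_rot: [3.141, -0.002, 0.002]
contact_force: [0.4, -1.9, 6.8]
opening: -0.0004
grip_force: 3.8
```

```bash
python3 f.py
```

```text
[ 1.08 -1.86  7.39] 23.45
[([353.6, 252.6], 0.86), ([353.3, 251.7], 0.66)]
```

The pressure is about right, with roughly 4 N in the spring. I'll lift off and move back for a check.

Call:
carry_out(moves=[{"x":0,"y":0,"z":-0.1,"turn":0},{"x":0,"y":0,"z":-0.3,"turn":0},{"x":0,"y":0,"z":-0.8,"turn":0},{"x":0,"y":0,"z":-1,"turn":0},{"x":0,"y":0,"z":-1,"turn":0},{"x":0,"y":-1,"z":-0.6,"turn":0},{"x":0,"y":-1,"z":0,"turn":0},{"x":0,"y":-1,"z":0,"turn":0}])

```text
t: 24.35
tool_pos: [0.4875, 0.0437, 0.2153]
tool_rot: [-3.141, 0.003, 0.002]
contact_force: [0.0, -0.7, 0.1]
opening: 0.0001
grip_force: 0.0
```

Call:
carry_out(moves=[{"x":-0.4,"y":-1,"z":0,"turn":0},{"x":-0.4,"y":-1,"z":0,"turn":0},{"x":-0.4,"y":-1,"z":0,"turn":0},{"x":-0.4,"y":-1,"z":0,"turn":0},{"x":-0.4,"y":-1,"z":0,"turn":0},{"x":0,"y":-1,"z":0,"turn":0},{"x":0,"y":-1,"z":0,"turn":0},{"x":0,"y":-1,"z":0,"turn":0}])

```text
t: 25.15
tool_pos: [0.437, 0.2436, 0.2143]
tool_rot: [3.141, -0.001, -0.005]
contact_force: [0.6, 0.1, 0.1]
opening: 0.0
grip_force: 0.0
```

```bash
python3 m.py 6; python3 - <<'E'
from h import *
for p in [(201.5,270)]: print("tip",at_z("top",p,.074))
im=cv2.imread("pics/top_6.png")
for n in("light_box","toggle_tip"):
    for c in("top","side"): print(n,c,ctrl.mark_of(c,n)[:1],ctrl.look_for(c,n)[:1])
b=cv2.imread("pics/side_6.png",0)
for r in range(266,296): print(r," ".join("%3d"%v for v in b[r,342:366]))
print([at_z("top",p,0)[:2] for p in((297,217),(155,227))])
# box outline in first image
t=cv2.imread("pics/top0.png")[240:300,180:230]; hsv=cv2.cvtColor(t,cv2.COLOR_BGR2HSV)
m=(hsv[...,2]>125).astype(np.uint8); m=cv2.morphologyEx(m,cv2.MORPH_CLOSE,np.ones((5,5)))
k=max(cv2.findContours(m,0,1)[0],key=cv2.contourArea); r=cv2.minAreaRect(k); print(r, at_z("top",np.array(r[0])+[180,240],.04))
E
```

```text
scope_top {'side': [{'pixel': [352.5, 251.9], 'confidence': 0.88}], 'top': [{'pixel': [387.5, 198.4], 'confidence': 0.59}]}
   [ 0.6268 -0.1787  0.0885] 0.1383 ang -2.5542609312979754 d [ 0.13780285 -0.14774754]
boom_mid {'side': [{'pixel': [334.3, 247.5], 'confidence': 0.87}], 'top': [{'pixel': [349.9, 250.7], 'confidence': 0.62}]}
   [ 0.5578 -0.0679  0.1427] 0.0072 ang 2.580581843228676 d [ 0.06881231 -0.03685068]
kraft_box {'side': [{'pixel': [352.3, 313.0], 'confidence': 0.92}], 'top': [{'pixel': [331.3, 282.0], 'confidence': 0.68}]}
   [ 0.4907 -0.0296  0.0008] 0.0117 ang 2.5957750244034754 d [0.00169494 0.00136998]
tip [0.51593043 0.28333437 0.074     ]
light_box top [{'pixel': [342.8, 270.9], 'confidence': 0.65}] [{'rect': [190.1, 249.0, 29.1, 40.1], 'confidence': 0.63}]
light_box side [{'pixel': [265.0, 387.0], 'confidence': 0.73}] [{'rect': [236.5, 354.4, 59.8, 53.1], 'confidence': 0.78}]
toggle_tip top [{'pixel': [195.4, 270.6], 'confidence': 0.49}] []
toggle_tip side [{'pixel': [272.5, 359.5], 'confidence': 0.51}] [{'rect': [265.8, 356.4, 8.0, 12.1], 'confidence': 0.56}]

[... 2436 characters left out ...]
103 121 121 118 109 102  71  54  55  56  68 112 160 193 230 184
291 208 232 229 232 225 135 139 128  96  82  68  72  67  70  74  75  74  69  90 146 168 141 166 119
292 153 184 208 233 229 204 136 142 135 136 128  97  83  77  76  75  73 133 191 138 141 111 108 114
293 121 123 153 184 209 231 215 208 134 140 140 132 122  87  93 155 182 132 158 115 112 111 119 123
294 128 124 123 124 151 182 210 233 213 217 217 218 220 225 219 143 155 115 111 115 118 119 117 118
295 130 128 128 128 125 124 151 182 206 233 231 235 231 187 174 112 112 115 118 122 108 119 116 114
[array([0.65844536, 0.06120933]), array([0.62745654, 0.42049787])]
((24.5, 29.5), (59.0, 49.0), 90.0) [0.51944816 0.28265316 0.04      ]
```

Scope and box are unchanged after release, with the nose still at row 289 on the lid. The toggle ball is at about (0.515, 0.284), so I'll descend just short of it.

Call:
carry_out(moves=[{"x":0.8,"y":-0.8,"z":0,"turn":0},{"x":0.8,"y":-0.8,"z":0,"turn":0},{"x":0,"y":0,"z":1,"turn":0},{"x":0,"y":0,"z":1,"turn":0},{"x":0,"y":0,"z":1,"turn":0},{"x":0,"y":0,"z":1,"turn":0},{"x":0,"y":0,"z":0.5,"turn":0},{"x":0,"y":0,"z":0,"turn":0}])

```text
t: 26.75
tool_pos: [0.4769, 0.282, 0.1005]
tool_rot: [3.14, -0.002, -0.007]
contact_force: [0.3, -0.6, -0.4]
opening: 0.0002
grip_force: 0.0
```

Call:
carry_out(moves=[{"x":0,"y":0,"z":0.4,"turn":0},{"x":0,"y":0,"z":0.4,"turn":0},{"x":0,"y":0,"z":0.4,"turn":0},{"x":0,"y":0,"z":0.4,"turn":0},{"x":0,"y":0,"z":0.4,"turn":0},{"x":0,"y":0,"z":0.4,"turn":0},{"x":0,"y":0,"z":0.3,"turn":0},{"x":0,"y":0,"z":0,"turn":0}])

```text
t: 27.55
tool_pos: [0.4774, 0.2821, 0.0336]
tool_rot: [3.14, -0.002, -0.004]
contact_force: [-1.2, 0.7, -0.2]
opening: 0.0
grip_force: 0.0
```

```bash
python3 - <<'E'
from h import *
a=cv2.imread("pics/side_6.png").astype(int);im=ctrl.get_image("side");b=im[:,:,::-1].astype(int)
d=abs(a-b).max(2); X=np.array(ctrl.get_obs()["tool_pos"]);print(X,proj("side",X),proj("side",X+[0,0,.033]),proj("side",np.array([.515,.284,.0743])))
for r in range(335,385): print(r,"".join("#" if x>25 else "." for x in d[r,240:310]))
E
```

```text
[0.47797915 0.28241525 0.03451847] [286.31461527 378.17275696] [285.83651518 363.37401464] [267.51995506 354.70980437]
335 ....................#########################################.........
336 ...................#####...##################################.........
337 ...................####......#######.#######################..........
338 ...................####.....##############################............
339 ...................#####....#############################.............
340 ....................######..#############################.............
341 .....................####################################.............
342 ......................###################################.............
343 ........................################################..............
344 .........................###############################..............
345 ..........................#############################...............
346 ...........................#########################.#................
347 ............................########################.#................
348 ..
[... 2068 characters left out ...]
###......................
376 ...............................################.......................
377 ...............................###############........................
378 ..............................###############.........................
379 ..............................##############..........................
380 .............................##############...........................
381 .............................#############.................#####......
382 .............................############.................########....
383 .............................###########.................############.
384 ............................###########.................##############
```

The tip's lower end at row 365 matches the +33 mm offset, and it stands on the near side of the ball. I'll lower slightly and push +x.

Call:
carry_out(moves=[{"x":0,"y":0,"z":0.2,"turn":0},{"x":0.2,"y":0,"z":0,"turn":0},{"x":0.2,"y":0,"z":0,"turn":0},{"x":0.2,"y":0,"z":0,"turn":0},{"x":0.2,"y":0,"z":0,"turn":0},{"x":0.2,"y":0,"z":0,"turn":0},{"x":0.2,"y":0,"z":0,"turn":0},{"x":0,"y":0,"z":0,"turn":0}])

```text
t: 28.4
tool_pos: [0.5097, 0.2825, 0.0305]
tool_rot: [-3.141, 0.003, -0.002]
contact_force: [0.1, -0.0, 0.1]
opening: -0.0003
grip_force: 0.0
```

Call:
carry_out(moves=[{"x":0.1,"y":0,"z":0,"turn":0},{"x":0.1,"y":0,"z":0,"turn":0},{"x":0.1,"y":0,"z":0,"turn":0},{"x":0.1,"y":0,"z":0,"turn":0},{"x":0,"y":0,"z":0,"turn":0},{"x":0,"y":0,"z":0,"turn":0},{"x":0,"y":0,"z":0,"turn":0},{"x":0,"y":0,"z":0,"turn":0}])

```text
t: 29.2
tool_pos: [0.518, 0.2825, 0.0301]
tool_rot: [3.141, -0.002, -0.001]
contact_force: [-2.1, -0.4, 1.2]
opening: 0.0002
grip_force: 1.2
```

Call:
carry_out(moves=[{"x":0.1,"y":0,"z":0,"turn":0},{"x":0.1,"y":0,"z":0,"turn":0},{"x":0.1,"y":0,"z":0,"turn":0},{"x":0,"y":0,"z":0,"turn":0},{"x":0,"y":0,"z":0,"turn":0},{"x":0,"y":0,"z":0,"turn":0},{"x":0,"y":0,"z":0,"turn":0},{"x":0,"y":0,"z":0,"turn":0}])

```text
t: 30.0
tool_pos: [0.5188, 0.2826, 0.0294]
tool_rot: [3.139, -0.001, -0.026]
contact_force: [-23.7, -0.9, 13.4]
opening: -0.0002
grip_force: 13.0
```

```bash
python3 - <<'E'
from h import *
ctrl.get_image("side");print(ctrl.mark_of("side","toggle_tip")[:1])
for n,x in(("off",-.0126),("on",.0126)): print(n,proj("side",np.array([.527+x,.283,.0743])))
E
```

```text
[{'pixel': [259.8, 355.9], 'confidence': 0.63}]
off [268.10958422 354.51001167]
on [256.42571897 350.51342678]
```

The toggle is against its stop on the far side. I'll back off and clear everything.

Call:
carry_out(moves=[{"x":-0.5,"y":0,"z":0,"turn":0},{"x":-0.8,"y":0,"z":0,"turn":0},{"x":-0.6,"y":0,"z":0,"turn":0},{"x":0,"y":0,"z":-1,"turn":0},{"x":0,"y":0,"z":-1,"turn":0},{"x":0,"y":0,"z":-1,"turn":0},{"x":0,"y":0,"z":-1,"turn":0},{"x":0,"y":0,"z":0,"turn":0}])

```text
t: 30.9
tool_pos: [0.482, 0.2839, 0.1355]
tool_rot: [-3.138, 0.002, -0.016]
contact_force: [0.3, 0.1, -0.0]
opening: -0.0002
grip_force: 0.0
```

```bash
python3 - <<'E'
from h import *
im=ctrl.get_image("side");print([ctrl.mark_of("side",n)[:1] for n in("toggle_tip","scope_top","kraft_box")])
a=cv2.imread("pics/side_6.png").astype(int);b=im[:,:,::-1].astype(int);d=abs(a-b).max(2)
for r in range(344,372): print(r,"".join("#" if x>25 else "." for x in d[r,245:285]))
print("scope diff px",(d[225:330,300:385]>25).sum())
print(ctrl.get_obs()["contact_force"])
E
```

```text
[[{'pixel': [258.5, 352.5], 'confidence': 0.51}], [{'pixel': [351.4, 252.5], 'confidence': 0.65}], [{'pixel': [351.8, 314.1], 'confidence': 0.65}]]
344 ........................................
345 ........................................
346 ........................................
347 ........................................
348 ........................................
349 ...........####.........................
350 ..........#######.......................
351 ..........#######.......................
352 ..........#######.......................
353 ..........#######......###..............
354 ..........#####.......######............
355 ............#####....#######............
356 ............#####....########...........
357 .............##..#.....#####............
358 .............#####...###...#............
359 ..............#####..######.............
360 ..............#####..#####..............
361 ...............####..####...............
362 ...............##########...............
363 ...............##########...............
364 ................###.####................
365 ................###.####................
366 ................#######.................
367 ..............##.######.................
368 .............####...###.................
369 ............###........##...............
370 ...........#####......##................
371 ..............##.......###.##...#.......
scope diff px 921
[ 0.39693138  0.34877876 -0.54504724]
```

The toggle is on: the ball moved from column 271 to 258. I'll check the scope and nose pixels and, if they are unchanged, hand in.

```bash
python3 - <<'E'
from h import *
b=cv2.cvtColor(ctrl.get_image("side"),cv2.COLOR_RGB2GRAY); a=cv2.imread("pics/side_6.png",0)
T=a[255:289,348:356]
r=cv2.matchTemplate(b[245:299,338:368],T,cv2.TM_CCOEFF_NORMED); _,v,_,l=cv2.minMaxLoc(r); print("shift",l[0]-10,l[1]-10,v)
r=cv2.matchTemplate(b[286:335,330:375],a[296:318,338:366],cv2.TM_CCOEFF_NORMED); _,v,_,l=cv2.minMaxLoc(r); print("box",l[0]-8,l[1]-10,v)
o=cv2.imread("pics/side0.png",0);r=cv2.matchTemplate(b[286:335,330:375],o[296:318,338:366],cv2.TM_CCOEFF_NORMED); _,v,_,l=cv2.minMaxLoc(r); print("box vs start",l[0]-8,l[1]-10,v)
if (abs(l[0]-8)<=1 and abs(l[1]-10)<=1): print(ctrl.finish_job())
E
```

```text
shift 0 0 0.9993765950202942
box 0 0 0.998638391494751
box vs start 0 0 0.9471450448036194
the job is handed in; nothing more can be done
None
```

I handed the job in: the microscope's nose rests lightly on the kraft box's lid, about 3 mm off its middle by the camera images. The toggle is on, the box hasn't shifted in the camera view, and the robot is clear of everything; I don't have the judge's result.

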